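Point out the missing finial for the inspection camera

ROBOT

A 6-joint arm with a two-finger parallel gripper is mounted at the origin on the work surface. World frame = base frame: x ahead of the robot, y to its left, z up, the work surface at z = 0. Lengths are in mm, angles in degrees, forces in N, time in s.
With the tool pointing down it reaches from about 300 to 850 mm from the base axis. Payload 4.2 kg.
Tool frame: the origin (TCP) lies between the finger pads; the fingertips stand 22 mm ahead of it and the grasp point (between the pads) lies 3 mm ahead of it (env.finger_overhang is the distance from the TCP to the fingertips, in mm); z points along the fingers, y is the line along which they close (so a half turn about z gives the same grasp; the last joint's range is limited). The gripper opens to 91 mm and grips with 3 to 60 N. Pads are 32 mm wide; open, the fingers measure 118 mm over their backs; the gripper's body (76 mm by 178 mm) begins 60 mm behind the grasp point.
Start: joints at [-72.193, 18.312, 89.639, -0, 72.044, -1.146], TCP at [186.763, -543.839, 235.976] pointing down, gripper open.
Joint ranges: [-177.97, 177.97], [-48.28, 115.42], [12.27, 149.76], [-77.06, 257.06], [2.81, 150.46], [-146.56, 146.56]. Speed limits (degrees/s): [147.25, 147.25, 180, 180, 180, 180].

INTERFACE

Orientations are given as [roll, pitch, yaw] about the fixed x, y, z axes, in that order (R = Rz(yaw) Ry(pitch) Rx(roll)).
In Python, from workcell import state, cams, ticket, look_for, outline_of, env gives the robot as it stands.
- The arm moves only by the tool servo_tool, never from a script. Its argument "steps" is a list of rows, each a list of 3 entries, a list of its own where there are three numbers: the closure in counts, from 0 (fully open) to 255 (shut), then the shift along the tool's x, y, z in mm, then the turn, a rotation vector about the tool's x, y, z in rad. A call has exactly 10 rows; each row shifts and turns the commanded pose from where the row before left it, along the tool's axes as they then stand; what a row does not reach is not made up. A row lasts 1/10 s, in which the tool goes at most 50 mm and 8.59 degrees, less where a joint would pass 70% of its speed; a pose out of reach is approached as far as the arm can. A call with a gripper value outside its range is refused whole. The fingers move at their own pace and stop on an object; "squeeze" is the grip in N (left out, the last holds). Time passes only in rows, so rows that do not move let the fingers close, or fill a call up. It gives the time, the measured TCP pose, the force, the opening and the grip force at its end, in the units of the state.
- state(): the state, without advancing time (a new reading comes with each control period).
- cams.grab_frame(name): name is "scene" or "top"; returns a dict with "color" (384x512x3 uint8, red, green, blue), "z_map" (384x512 float32, mm along the optical axis (not along the pixel's ray), 0 where there is no reading), "fovy" (degrees; the focal length in pixels is half the picture's height over the tangent of half this angle, whatever the lens; pixels are square), "cx", "cy" (the principal point, pixels), "eye" and "rotation" of the camera in the world. Camera axes: x right, y up, looking along -z (the intrinsics and any distortion apply to the point x, -y, -z); pixel columns grow to the right and rows downward; lengths in mm; the calibration is good to about 2 mm. A picture is of the moment at which its call begins.
- ticket.job_done(): hands the job in; it is judged then, once.
Trained networks look in a picture, given as the dict that the camera call returned (one of the last four; its "shot" number tells which), for a name from the list of things; names that differ only in an ending like _2 or _b are one class to them, and where a whole thing is asked for, a point or a joint stands for the part that bears it (a point fixed in the world has none). Each returns a list of dicts, best first, with "confidence" (0 to 1); they miss things now and then, are a little off and sometimes report something else, mostly with a low value. They report only what shows in the picture. A call takes as long as a camera call.
- look_for(picture, thing): "at" ([column, row] in pixels, amid what is visible of it).
- outline_of(picture, thing): "pixels" (384x512 bool, what is visible of it) and "at" ([column, row] in pixels, amid what is visible of it).
The state is a dict: "time_s": time; "qpos": joint angles; "qvel": joint speeds; "effort": joint torques, N m; "ee_pos": TCP position; "ee_rot": TCP orientation; "force": force on the tool from outside, world axes, zero at the start; "torque": the same for the moment, N m; "gripper_width": finger opening in mm; "gripper_force": force on a finger pad.
Only numpy, scipy, OpenCV 4.12 (cv2) and the standard library are available. Lean on these libraries where they do the work, as an engineer would, in place of code of your own. Each camera call takes 0.05 s, during which the arm holds its last target. There are 200 camera calls.

TASK

Show the inspection camera what this brass rail needs: point straight down with the fingertips, two or three centimetres above it, at the rail post that has lost its ball finial and stay there for two seconds; then point in the same way, again for two seconds, at the one spare finial on the plywood board that matches the balls on the other posts. Then press the round record button all the way in, let it come back up and move clear. Touch nothing but the button, move nothing, and do not bring the fingertips close above any other post or spare finial.

Things in the scene. Friction and masses are not known exactly. Their poses are not given: they have to be found in the camera images.
- rail: Fixed brass gallery rail, a plate 90 mm (its x) by 360 mm (its y) with a scalloped edge towards -x that sticks out 20 mm more, lying on two wooden blocks 120 mm (x) by 35 mm (y), 30 mm high. Plate's top face 36 mm above the bench; a lip along its +x edge is 54 mm high. Origin on the bench under its centre. Four posts stand in a row along its y axis, at y = -127.5, -42.5, 42.5 and 127.5 mm; any of them may be the bare one.
- bare_post: The fixed rail post without a ball: a brass collar 22 mm tall, 22 mm wide at the foot and 20 mm at the top, with only a bare steel stud 8 mm in diameter and 8 mm long on it. 30 mm tall in all, shorter than the other posts. Origin: centre of its foot on the rail's top face, z up.
- bare_post_tip (a point): Upper end of the bare post's stud, 30 mm above the post's origin and 66 mm above the bench: the first thing to point at.
- capped_post_a: One of three identical fixed brass posts on the rail that still have their ball finial: 22 mm collar with a 28 mm diameter ball on it, 48 mm tall in all. Origin: centre of its foot on the rail's top face, z up. Not to be pointed at or touched.
- capped_post_b: One of three identical fixed brass posts on the rail that still have their ball finial: 22 mm collar with a 28 mm diameter ball on it, 48 mm tall in all. Origin: centre of its foot on the rail's top face, z up. Not to be pointed at or touched.
- capped_post_c: One of three identical fixed brass posts on the rail that still have their ball finial: 22 mm collar with a 28 mm diameter ball on it, 48 mm tall in all. Origin: centre of its foot on the rail's top face, z up. Not to be pointed at or touched.
- board: Fixed plywood board, 240 mm (its x) by 90 mm (its y), 12 mm thick, lying on the bench. Origin at the centre of its underside. The three loose spare finials stand upright on it in a row along its x axis, 75 mm apart, in any order.
- spare_ball: Loose brass ball finial, the one that matches those on the rail: a 28 mm diameter ball on a 22 mm wide foot, 32 mm tall, standing on the board (0.11 kg). Origin: centre of its underside, z up. The second thing to point at.
- spare_spire: Loose brass finial shaped like a pointed spire, 24 mm wide at the foot, 50 mm tall, standing on the board. Origin: centre of its underside. Not to be pointed at or touched.
- spare_cap: Loose brass finial shaped like a flat mushroom, 36 mm wide, 18 mm tall, standing on the board. Origin: centre of its underside. Not to be pointed at or touched.
- record (a joint): Travel of the record button: 0 m when up, 0.006 m fully pressed; a spring brings it back up. Full travel takes about 5 N.
- record_top (a point): Centre of the top face of the record button, a black push button 36 mm in diameter in a grey housing fixed on the bench, the only button there. Press straight down.
- polish_jar: Loose jar of polish, 56 mm in diameter, 55 mm tall, standing on the bench. Origin: centre of its underside. Bystander.
- grinder: Loose right-angle hand grinder lying on the bench, about 170 mm long (its y) and 65 mm wide (its x), 34 mm high, 0.8 kg. Origin on the bench under its body. Bystander.

How it is judged:
By the outcome, as a careful person would: the job done as asked, in the order asked, and still so for the second after the job is handed in, with the robot touching nothing.
It also fails if it takes over 64 s, if anything falls off the work surface, if the arm or the gripper's body presses on something with over 40 N, if the wrist force passes 120 N, or if a joint passes its speed limit or range.

## Working session

There is one attempt and no reset: what is moved stays moved. The work goes in short steps, Python scripts to look and compute and a tool call to move; the robot and the scene stay as the last step left them, time stands still between calls to the robot, and variables do not carry over. Pictures are saved under pics/ and viewed, at most 10 in all, crops included, and the job is handed in when it is done.

Besides the shell and the picture viewer there is one more tool, called after "Call:" as name([rows], argument=value, ...), one row to a line, values as JSON. servo_tool: Moves the arm, as the interface text tells. Its arguments: {"type":"object","properties":{"steps":{"type":"array","items":{"type":"array"}},"squeeze":{"type":"number"}},"required":["steps"]}

```bash
mkdir -p pics; cat > h.py <<'E'
import numpy as np, cv2
from workcell import state, cams, ticket, look_for, outline_of, env
def pt(p,c,r,z=None):
    h,w=p["z_map"].shape; f=h/2/np.tan(np.radians(p["fovy"])/2)
    d=np.array([(c-p["cx"])/f,-(r-p["cy"])/f,-1.0]); R=np.array(p["rotation"]).reshape(3,3)
    d=R@d; e=np.array(p["eye"])
    if z is not None: return e+d*(z-e[2])/d[2]
    ci,ri=int(round(c)),int(round(r)); q=p["z_map"][ri-1:ri+2,ci-1:ci+2]; q=q[q>0]
    return e+d*np.median(q) if q.size else None
E
python3 - <<'E'
from h import *
ims=[]
for n in("top","scene"):
    p=cams.grab_frame(n); cv2.imwrite(f"pics/{n}.png",p["color"][:,:,::-1])
    print(n,[k for k in p],p["fovy"],p["cx"],p["cy"],np.round(p["eye"]),{k:p[k] for k in p if 'dist' in k})
    for t in["rail","bare_post","bare_post_tip","capped_post_a","board","spare_ball","spare_spire","spare_cap","record_top","polish_jar","grinder"]:
        for d in look_for(p,t)[:4]:
            x=pt(p,*d["at"]); print(t,round(d["confidence"],2),np.round(d["at"]),None if x is None else np.round(x))
print(state()["ee_rot"],state()["time_s"],env.finger_overhang)
E
```

```text
top ['color', 'z_map', 'fovy', 'cx', 'cy', 'eye', 'rotation', 'shot'] 49.617430469687186 255.13344056539438 195.16474776313675 [ 450.  -24. 1171.] {}Traceback (most recent call last):
  File "<stdin>", line 8, in <module>
  File "h.py", line 5, in pt
    d=np.array([(c-p["cx"])/f,-(r-p["cy"])/f,-1.0]); R=np.array(p["rotation"]).reshape(3,3)
                                                       ~~~~~~~~~~~~~~~~~~~~~~~~~~~~~~~^^^^^
ValueError: cannot reshape array of size 3 into shape (3,3)
```

View pics/top.png

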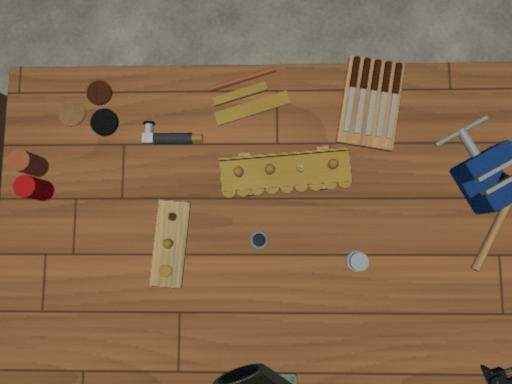

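```bash
sed -i 's/R=np.array(p\["rotation"\]).reshape(3,3)/R=Rotation.from_euler("xyz",p["rotation"],degrees=True).as_matrix()/; 1a from scipy.spatial.transform import Rotation' h.py
python3 - <<'E'
from h import *
for n in("top","scene"):
    p=cams.grab_frame(n); cv2.imwrite(f"pics/{n}.png",p["color"][:,:,::-1])
    if n=="top": cv2.imwrite("pics/crop.png",cv2.resize(p["color"][130:300,140:380,::-1],None,fx=3.3,fy=3.3,interpolation=cv2.INTER_CUBIC))
    print(n,p["rotation"],np.round(p["eye"]))
    for t in["rail","bare_post","bare_post_tip","capped_post_a","board","spare_ball","spare_spire","spare_cap","record_top","polish_jar","grinder"]:
        for d in look_for(p,t)[:4]:
            x=pt(p,*d["at"]); print(t,round(d["confidence"],2),np.round(d["at"]),None if x is None else np.round(x))
print(state()["ee_rot"],state()["time_s"],env.finger_overhang)
E
```

```text
top [  6.53789574   1.57986094 -89.97878381] [ 450.  -24. 1171.]
rail 0.73 [286. 170.] [650. -77.  35.]
bare_post 0.57 [302. 166.] [ 658. -122.   62.]
bare_post_tip 0.7 [269. 169.] [644. -31.  83.]
bare_post_tip 0.56 [300. 169.] [ 650. -117.   57.]
capped_post_a 0.61 [271. 169.] [644. -37.  83.]
capped_post_a 0.43 [332. 164.] [ 657. -199.   82.]
capped_post_a 0.4 [238. 172.] [636.  51.  83.]
board 0.91 [173. 244.] [446. 233.  27.]
spare_ball 0.56 [167. 244.] [447. 247.  42.]
spare_ball 0.34 [299. 166.] [ 658. -113.   58.]
spare_spire 0.43 [298. 166.] [ 658. -111.   55.]
record_top 0.51 [259. 239.] [459.  -4.  21.]
polish_jar 0.8 [358. 260.] [ 404. -264.   56.]
grinder 0.84 [167. 139.] [740. 256.  32.]
scene [ 54.951988     0.54964215 140.17999173] [1124.  655.  651.]
rail 0.87 [214. 204.] [657. -40.  36.]
bare_post 0.46 [194. 190.] [ 663. -106.   41.]
capped_post_a 0.66 [250. 208.] [645.  64.  79.]
capped_post_a 0.6 [171. 165.] [ 669. -187.   70.]
capped_post_a 0.49 [219. 197.] [658. -19.  68.]
board 0.95 [383. 245.] [466. 258.  11.]
spare_ball 0.57 [383. 234.] [463. 253.  36.]
spare_ball 0.43 [280. 324.] [761. 281.  27.]
spare_ball 0.42 [296. 190.] [470.  16.  17.]
spare_spire 0.74 [356. 251.] [535. 245.  28.]
spare_cap 0.49 [408. 224.] [392. 261.  30.]
record_top 0.43 [296. 188.] [468.  13.  22.]
polish_jar 0.75 [241. 134.] [ 418. -246.   36.]
grinder 0.97 [278. 322.] [761. 276.  28.]
[ 1.79993036e+02 -5.96859216e-04  1.89532359e+01] 1.3 22.0
```

View pics/scene.png

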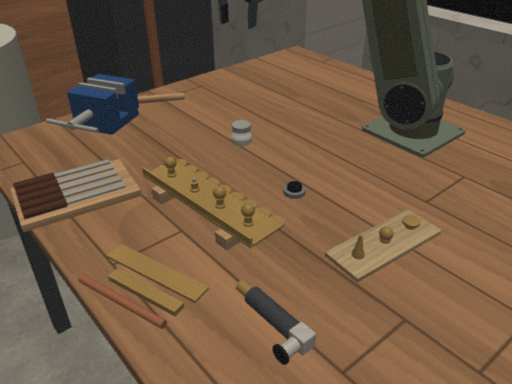

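View pics/crop.png

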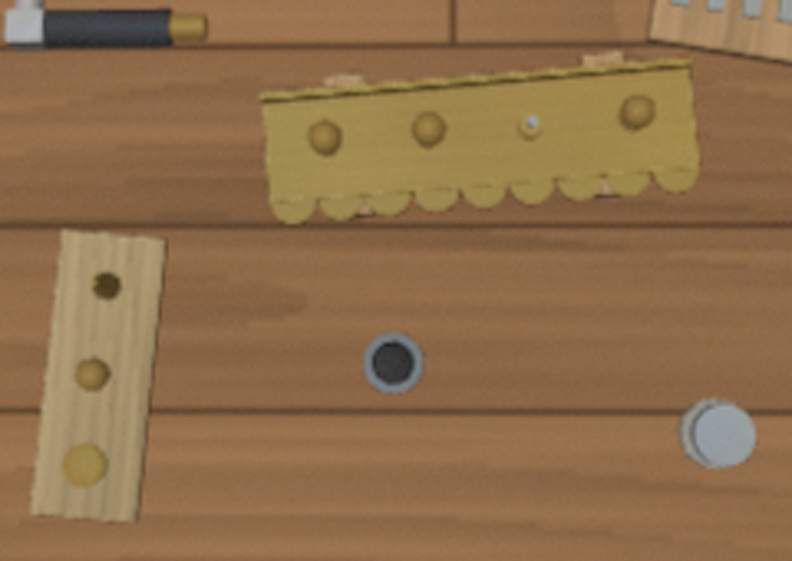

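```bash
python3 - <<'E'
from h import *
p=cams.grab_frame("top")
P={}
for n,x,y,z in[("b1",325,137,70),("b2",428,129,70),("b3stud",533,121,66),("b3collar",530,127,58),("b4",637,112,70),("ball",92,374,30),("spire",106,286,40),("cap",84,465,26),("rec",392,362,22),("jar",724,435,55),("c1",63,231,12),("c2",165,240,12),("c3",135,521,12),("c4",32,513,12),("r1",262,98,54),("r2",690,65,54)]:
    c,r=140+(x+.5)/3.3-.5,130+(y+.5)/3.3-.5
    P[n]=pt(p,c,r,z); print(n,np.round(P[n],1),np.round(pt(p,c,r),1))
d=lambda a,b:np.linalg.norm(P[a]-P[b]).round(1)
print(d("b1","b2"),d("b2","b4"),d("c1","c2"),d("c2","c3"),d("r1","r2"),d("ball","spire"),d("ball","cap"))
s=cams.grab_frame("scene")
for n,c,r in[("rec",295,187),("base",413,132),("t",340,170),("t",60,230),("t",450,330),("t",300,120)]: print(n,np.round(pt(s,c,r),1))
for c,r in[(30,300),(480,310),(120,60),(300,330)]: print(np.round(pt(p,c,r),1))
for n,c,r,z in[("rec",295,186,22),("stud",194.5,178,66),("ball",386.5,232,30),("jartop",241,125,55),("b4",171,160,70),("b1",248,209,70)]: print(n,np.round(pt(s,c,r,z),1))
E
```

```text
b1 [641.3  51.8  70. ] [639.4  51.   81.1]
b2 [647.6 -32.2  70. ] [645.2 -32.1  83. ]
b3stud [ 654.5 -117.8   66. ] [ 654.9 -118.    63.8]
b3collar [ 651. -116.   58.] [ 650.7 -115.8   59.8]
b4 [ 660.8 -201.8   70. ] [ 658.3 -199.7   82.9]
ball [449.3 247.7  30. ] [449.3 244.6  43. ]
spire [521.9 235.4  40. ] [521.7 234.6  43.5]
cap [374.4 253.5  26. ] [374.6 252.7  29.2]
rec [459.3  -1.8  22. ] [459.3  -1.8  22. ]
jar [ 401.1 -268.    55. ] [ 401.1 -267.9   55.3]
c1 [570.9 280.   12. ] [572.  282.7   1.5]
c2 [562.9 192.1  12. ] [564.3 194.6  -1.5]
c3 [327.5 212.9  12. ] [326.5 214.8   3. ]
c4 [333.8 299.7  12. ] [332.7 302.7   1.2]
r1 [677.2 105.5  54. ] [677.1 105.4  54.5]
r2 [ 703.  -248.7   54. ] [ 705.9 -251.3   41.4]
84.2 170.1 88.2 236.4 355.1 74.3 75.3
rec [466.6  10.3  21.9]
base [55.2 36.2 30.1]
t [308.6   7.6   1.1]
t [ 930.1 -218.5    0. ]
t [5.400e+02 4.548e+02 1.000e-01]
t [ 1.903e+02 -2.537e+02  2.000e-01]
[290.3 639.3  -1.5]
[ 2.691e+02 -6.022e+02  2.000e-01]
[1337.   689.5 -751.2]
[ 213.2 -114.8   -1.3]
rec [463.8   7.4  22. ]
stud [ 654.8 -112.4   66. ]
ball [447.3 249.7  30. ]
jartop [ 407.5 -258.4   55. ]
b4 [ 656.4 -204.8   70. ]
b1 [640.8  54.6  70. ]
```

Call:
servo_tool([
  [255,[15,-6,0],[0,0,0]],
  [255,[25,-11,0],[0,0,0]],
  [255,[32,-14,0],[0,0,0]],
  [255,[32,-14,0],[0,0,0]],
  [255,[32,-14,0],[0,0,0]],
  [255,[32,-14,0],[0,0,0]],
  [255,[32,-14,0],[0,0,0]],
  [255,[32,-14,0],[0,0,0]],
  [255,[32,-14,0],[0,0,0]],
  [255,[32,-14,0],[0,0,0]],
], squeeze=5)

```text
time_s: 2.4
ee_pos: [426.0, -323.5, 236.1]
ee_rot: [-180.0, -0.0, 19.0]
force: [0.8, -0.4, -0.3]
gripper_width: 14.0
gripper_force: 0.0
```

Call:
servo_tool([
  [255,[32,-14,0],[0,0,0]],
  [255,[32,-14,0],[0,0,0]],
  [255,[32,-14,0],[0,0,0]],
  [255,[32,-14,0],[0,0,0]],
  [255,[32,-14,0],[0,0,0]],
  [255,[32,-14,0],[0,0,0]],
  [255,[32,-14,0],[0,0,0]],
  [255,[28,-12,0],[0,0,0]],
  [255,[20,-8,0],[0,0,0]],
  [255,[12,-5,0],[0,0,0]],
])

```text
time_s: 3.4
ee_pos: [654.4, -114.6, 235.7]
ee_rot: [-180.0, -0.0, 19.1]
force: [0.1, -0.7, 0.5]
gripper_width: 0.7
gripper_force: 0.0
```

Call:
servo_tool([
  [255,[0,0,8],[0,0,0]],
  [255,[0,0,12],[0,0,0]],
  [255,[0,0,12],[0,0,0]],
  [255,[0,0,12],[0,0,0]],
  [255,[0,0,12],[0,0,0]],
  [255,[0,0,12],[0,0,0]],
  [255,[0,0,8],[0,0,0]],
  [255,[0,0,4],[0,0,0]],
  [255,[0,0,0],[0,0,0]],
  [255,[0,0,0],[0,0,0]],
])

```text
time_s: 4.4
ee_pos: [653.8, -117.2, 156.4]
ee_rot: [180.0, -0.0, 19.0]
force: [0.7, 0.1, 0.3]
gripper_width: 0.4
gripper_force: 0.0
```

```bash
python3 - <<'E'
from h import *
s=cams.grab_frame("scene"); st=state(); print(st["ee_pos"],st["gripper_width"])
cv2.imwrite("pics/s2.png",cv2.resize(s["color"][90:240,120:320,::-1],None,fx=4,fy=4,interpolation=cv2.INTER_CUBIC))
# project tip and stud estimate
def proj(p,X):
    f=192/np.tan(np.radians(p["fovy"])/2); R=Rotation.from_euler("xyz",p["rotation"],degrees=True).as_matrix()
    q=R.T@(np.array(X)-p["eye"]); return np.array([p["cx"]+f*q[0]/-q[2],p["cy"]-f*q[1]/-q[2]])
t=np.array(st["ee_pos"])
for n,X in[("tip",t-[0,0,22]),("stud",(654,-117,66)),("b4",(660.8,-201.8,70)),("b1",(641.3,51.8,70)),("rec",(459,-2,22))]: print(n,((proj(s,X)-[120,90])*4).round(),X)
E
```

```text
[ 653.89467723 -117.13407655  156.58089809] 0.7544452564708302
tip [284. 239.] [ 653.89467723 -117.13407655  134.58089809]
stud [294. 348.] (654, -117, 66)
b4 [200. 285.] (660.8, -201.8, 70)
b1 [508. 474.] (641.3, 51.8, 70)
rec [695. 374.] (459, -2, 22)
```

View pics/s2.png

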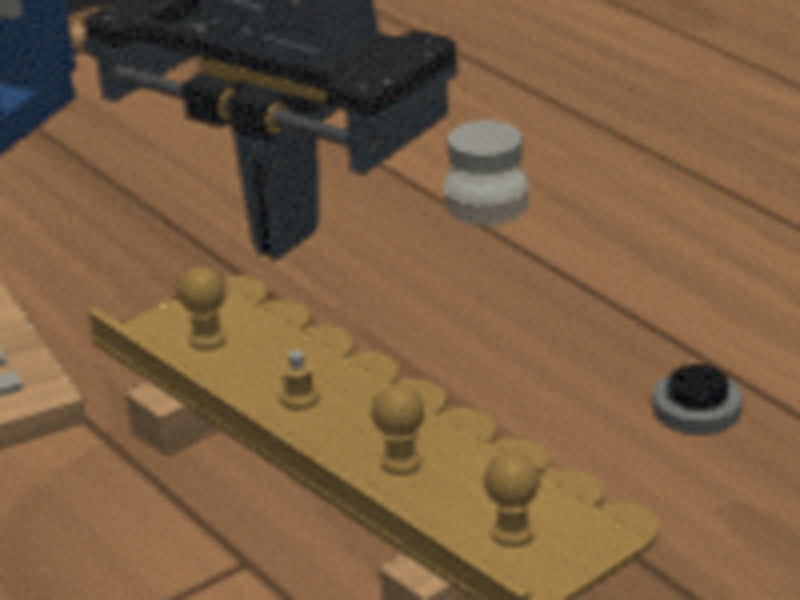

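Call:
servo_tool([
  [255,[1,-1,6],[0,0,0]],
  [255,[0,0,10],[0,0,0]],
  [255,[0,0,10],[0,0,0]],
  [255,[0,0,9],[0,0,0]],
  [255,[0,0,6],[0,0,0]],
  [255,[0,0,3],[0,0,0]],
  [255,[0,0,0],[0,0,0]],
  [255,[0,0,0],[0,0,0]],
  [255,[0,0,0],[0,0,0]],
  [255,[0,0,0],[0,0,0]],
])

```text
time_s: 5.45
ee_pos: [654.3, -115.9, 112.4]
ee_rot: [180.0, -0.0, 19.0]
force: [-0.7, -0.1, 0.2]
gripper_width: 0.6
gripper_force: 0.0
```

Call:
servo_tool([
  [255,[0,0,0],[0,0,0]],
  [255,[0,0,0],[0,0,0]],
  [255,[0,0,0],[0,0,0]],
  [255,[0,0,0],[0,0,0]],
  [255,[0,0,0],[0,0,0]],
  [255,[0,0,0],[0,0,0]],
  [255,[0,0,0],[0,0,0]],
  [255,[0,0,0],[0,0,0]],
  [255,[0,0,0],[0,0,0]],
  [255,[0,0,0],[0,0,0]],
])

```text
time_s: 6.45
ee_pos: [654.1, -115.9, 111.9]
ee_rot: [180.0, -0.0, 19.0]
force: [-0.4, 0.6, -0.5]
gripper_width: 0.5
gripper_force: 0.0
```

Call:
servo_tool([
  [255,[0,0,0],[0,0,0]],
  [255,[0,0,0],[0,0,0]],
  [255,[0,0,0],[0,0,0]],
  [255,[0,0,0],[0,0,0]],
  [255,[0,0,0],[0,0,0]],
  [255,[0,0,0],[0,0,0]],
  [255,[0,0,0],[0,0,0]],
  [255,[0,0,0],[0,0,0]],
  [255,[0,0,0],[0,0,0]],
  [255,[0,0,0],[0,0,0]],
])

```text
time_s: 7.45
ee_pos: [654.1, -115.9, 111.9]
ee_rot: [180.0, 0.0, 19.0]
force: [0.3, -0.3, 0.8]
gripper_width: 0.4
gripper_force: 0.0
```

```bash
python3 - <<'E'
from h import *
s=cams.grab_frame("scene"); st=state(); print(st["ee_pos"],st["time_s"])
cv2.imwrite("pics/s3.png",cv2.resize(s["color"][120:220,140:240,::-1],None,fx=6,fy=6,interpolation=cv2.INTER_CUBIC))
E
```

```text
[ 654.08069636 -115.86496862  111.9546479 ] 7.5
```

View pics/s3.png

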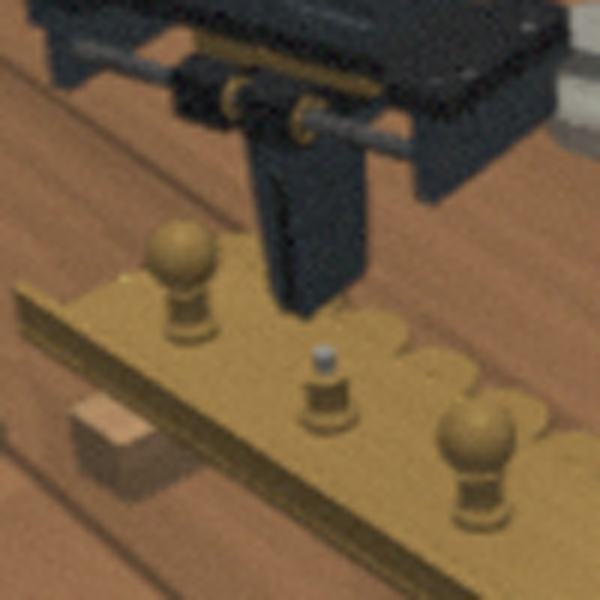

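Call:
servo_tool([
  [255,[0,0,0],[0,0,0]],
  [255,[0,0,0],[0,0,0]],
  [255,[0,0,0],[0,0,0]],
  [255,[0,0,0],[0,0,0]],
  [255,[0,0,0],[0,0,0]],
  [255,[0,0,-10],[0,0,0]],
  [255,[0,0,-20],[0,0,0]],
  [255,[0,0,-25],[0,0,0]],
  [255,[0,0,-25],[0,0,0]],
  [255,[0,0,-25],[0,0,0]],
])

```text
time_s: 8.5
ee_pos: [654.1, -115.9, 218.8]
ee_rot: [180.0, -0.0, 19.0]
force: [0.3, -0.5, 1.0]
gripper_width: 0.9
gripper_force: 0.0
```

Call:
servo_tool([
  [255,[-4,-20,-15],[0,0,0]],
  [255,[-6,-32,-4],[0,0,0]],
  [255,[-6,-32,0],[0,0,0]],
  [255,[-6,-32,0],[0,0,0]],
  [255,[-6,-32,0],[0,0,0]],
  [255,[-6,-32,0],[0,0,0]],
  [255,[-6,-32,0],[0,0,0]],
  [255,[-6,-32,0],[0,0,0]],
  [255,[-6,-32,0],[0,0,0]],
  [255,[-6,-32,0],[0,0,0]],
])

```text
time_s: 9.5
ee_pos: [497.2, 158.2, 236.2]
ee_rot: [-180.0, 0.0, 19.0]
force: [-0.2, 0.7, -0.4]
gripper_width: 0.5
gripper_force: 0.0
```

Call:
servo_tool([
  [255,[-6,-32,0],[0,0,0]],
  [255,[-6,-32,0],[0,0,0]],
  [255,[-4,-24,0],[0,0,0]],
  [255,[-2,-14,0],[0,0,0]],
  [255,[0,0,0],[0,0,0]],
  [255,[0,0,0],[0,0,0]],
  [255,[0,0,10],[0,0,0]],
  [255,[0,0,20],[0,0,0]],
  [255,[0,0,20],[0,0,0]],
  [255,[0,0,10],[0,0,0]],
])

```text
time_s: 10.5
ee_pos: [448.4, 245.7, 173.6]
ee_rot: [179.9, 0.2, 18.9]
force: [-0.2, 0.5, -0.8]
gripper_width: 0.6
gripper_force: 0.0
```

```bash
python3 - <<'E'
from h import *
s=cams.grab_frame("scene"); st=state(); print(st["ee_pos"],st["time_s"])
cv2.imwrite("pics/s4.png",cv2.resize(s["color"][150:290,310:460,::-1],None,fx=4,fy=4,interpolation=cv2.INTER_CUBIC))
def proj(p,X):
    f=192/np.tan(np.radians(p["fovy"])/2); R=Rotation.from_euler("xyz",p["rotation"],degrees=True).as_matrix()
    q=R.T@(np.array(X)-p["eye"]); return np.array([p["cx"]+f*q[0]/-q[2],p["cy"]-f*q[1]/-q[2]])
t=np.array(st["ee_pos"])
for n,X in[("tip",t-[0,0,22]),("ball",(449.3,246.5,30)),("under tip z30",(t[0],t[1],30))]: print(n,((proj(s,X)-[310,150])*4).round())
E
```

```text
[447.94932349 245.61832094 172.75997768] 10.55
tip [337. 122.]
ball [298. 327.]
under tip z30 [298. 325.]
```

View pics/s4.png

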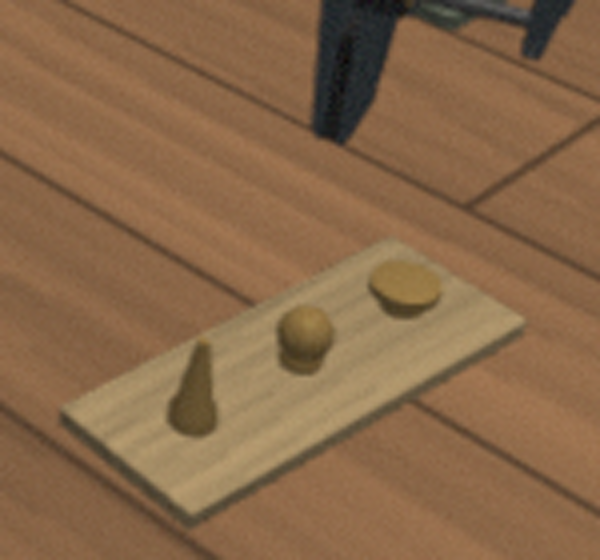

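Call:
servo_tool([
  [255,[0,-2,6],[0,0,0]],
  [255,[0,0,15],[0,0,0]],
  [255,[0,0,20],[0,0,0]],
  [255,[0,0,18],[0,0,0]],
  [255,[0,0,13],[0,0,0]],
  [255,[0,0,6],[0,0,0]],
  [255,[0,0,2],[0,0,0]],
  [255,[0,0,0],[0,0,0]],
  [255,[0,0,0],[0,0,0]],
  [255,[0,0,0],[0,0,0]],
])

```text
time_s: 11.55
ee_pos: [448.9, 249.4, 96.6]
ee_rot: [-180.0, -0.1, 19.0]
force: [1.0, -0.3, -0.1]
gripper_width: 0.7
gripper_force: 0.0
```

Call:
servo_tool([
  [255,[-1.5,2,3],[0,0,0]],
  [255,[0,0,2],[0,0,0]],
  [255,[0,0,0],[0,0,0]],
  [255,[0,0,0],[0,0,0]],
  [255,[0,0,0],[0,0,0]],
  [255,[0,0,0],[0,0,0]],
  [255,[0,0,0],[0,0,0]],
  [255,[0,0,0],[0,0,0]],
  [255,[0,0,0],[0,0,0]],
  [255,[0,0,0],[0,0,0]],
])

```text
time_s: 12.55
ee_pos: [447.6, 246.7, 90.9]
ee_rot: [180.0, 0.0, 19.0]
force: [-0.1, -0.6, 0.0]
gripper_width: 0.4
gripper_force: 0.0
```

Call:
servo_tool([
  [255,[0,0,0],[0,0,0]],
  [255,[0,0,0],[0,0,0]],
  [255,[0,0,0],[0,0,0]],
  [255,[0,0,0],[0,0,0]],
  [255,[0,0,0],[0,0,0]],
  [255,[0,0,0],[0,0,0]],
  [255,[0,0,0],[0,0,0]],
  [255,[0,0,0],[0,0,0]],
  [255,[0,0,0],[0,0,0]],
  [255,[0,0,0],[0,0,0]],
])

```text
time_s: 13.55
ee_pos: [447.6, 246.7, 90.9]
ee_rot: [180.0, -0.0, 19.0]
force: [-0.5, 0.2, 0.3]
gripper_width: 0.4
gripper_force: 0.0
```

```bash
python3 - <<'E'
from h import *
s=cams.grab_frame("scene"); st=state(); print(st["ee_pos"],st["time_s"])
cv2.imwrite("pics/s5.png",cv2.resize(s["color"][150:290,310:460,::-1],None,fx=4,fy=4,interpolation=cv2.INTER_CUBIC))
E
```

```text
[447.66271034 246.74988812  90.92136404] 13.6
```

View pics/s5.png

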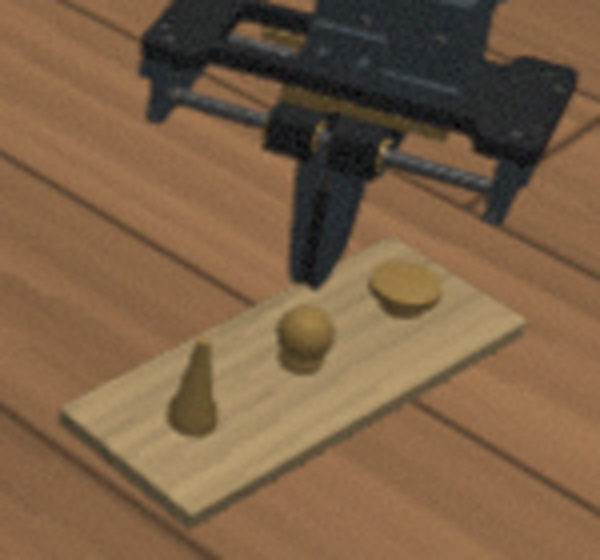

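Call:
servo_tool([
  [255,[0,0,0],[0,0,0]],
  [255,[0,0,0],[0,0,0]],
  [255,[0,0,0],[0,0,0]],
  [255,[0,0,0],[0,0,0]],
  [255,[0,0,0],[0,0,0]],
  [255,[0,0,0],[0,0,0]],
  [255,[0,0,0],[0,0,0]],
  [255,[0,0,0],[0,0,0]],
  [255,[0,0,0],[0,0,0]],
  [255,[0,0,0],[0,0,0]],
])

```text
time_s: 14.6
ee_pos: [447.6, 246.7, 90.9]
ee_rot: [180.0, 0.0, 19.0]
force: [0.4, -0.1, -0.2]
gripper_width: 0.7
gripper_force: 0.0
```

Call:
servo_tool([
  [255,[0,0,0],[0,0,0]],
  [255,[0,0,0],[0,0,0]],
  [255,[0,0,0],[0,0,0]],
  [255,[0,0,-10],[0,0,0]],
  [255,[0,0,-20],[0,0,0]],
  [255,[0,0,-25],[0,0,0]],
  [255,[0,0,-25],[0,0,0]],
  [255,[0,0,-20],[0,0,0]],
  [255,[0,0,-5],[0,0,0]],
  [255,[0,0,0],[0,0,0]],
])

```text
time_s: 15.6
ee_pos: [447.9, 246.9, 196.8]
ee_rot: [-180.0, -0.1, 19.0]
force: [-0.2, -0.7, -0.0]
gripper_width: 0.6
gripper_force: 0.0
```

Call:
servo_tool([
  [255,[-4,14,0],[0,0,0]],
  [255,[-8,27,0],[0,0,0]],
  [255,[-9,30,0],[0,0,0]],
  [255,[-9,30,0],[0,0,0]],
  [255,[-9,30,0],[0,0,0]],
  [255,[-9,30,0],[0,0,0]],
  [255,[-9,30,0],[0,0,0]],
  [255,[-8,26,0],[0,0,0]],
  [255,[-4,15,0],[0,0,0]],
  [255,[-1,7,0],[0,0,0]],
])

```text
time_s: 16.6
ee_pos: [457.8, -4.0, 194.7]
ee_rot: [-180.0, 0.2, 18.8]
force: [0.2, 0.4, 0.9]
gripper_width: 0.5
gripper_force: 0.0
```

Call:
servo_tool([
  [255,[0,0,0],[0,0,0]],
  [255,[0,0,10],[0,0,0]],
  [255,[0,0,20],[0,0,0]],
  [255,[0,0,25],[0,0,0]],
  [255,[0,0,25],[0,0,0]],
  [255,[0,0,20],[0,0,0]],
  [255,[0,0,12],[0,0,0]],
  [255,[0,0,8],[0,0,0]],
  [255,[0,0,0],[0,0,0]],
  [255,[0,0,0],[0,0,0]],
])

```text
time_s: 17.6
ee_pos: [459.2, -1.7, 76.0]
ee_rot: [180.0, -0.0, 19.0]
force: [0.2, 0.4, 0.7]
gripper_width: 0.5
gripper_force: 0.0
```

```bash
python3 - <<'E'
from h import *
s=cams.grab_frame("scene"); st=state(); print(st["ee_pos"],st["time_s"],st["force"])
cv2.imwrite("pics/s6.png",cv2.resize(s["color"][110:230,230:370,::-1],None,fx=5,fy=5,interpolation=cv2.INTER_CUBIC))
E
```

```text
[459.51745936  -1.77650375  76.36305458] 17.65 [-0.06268745  0.0480235  -0.28747724]
```

View pics/s6.png

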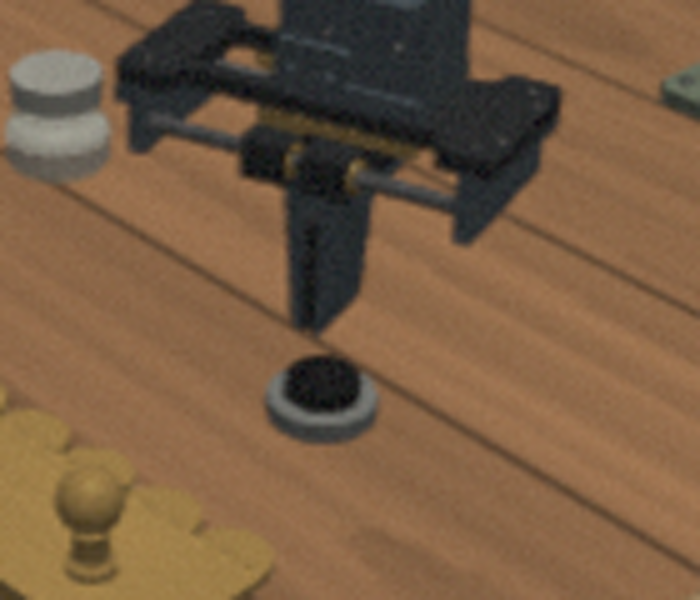

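Call:
servo_tool([
  [255,[0,0,6],[0,0,0]],
  [255,[0,0,8],[0,0,0]],
  [255,[0,0,8],[0,0,0]],
  [255,[0,0,4],[0,0,0]],
  [255,[0,0,2],[0,0,0]],
  [255,[0,0,2],[0,0,0]],
  [255,[0,0,2],[0,0,0]],
  [255,[0,0,2],[0,0,0]],
  [255,[0,0,0],[0,0,0]],
  [255,[0,0,0],[0,0,0]],
])

```text
time_s: 18.65
ee_pos: [459.2, -2.1, 42.2]
ee_rot: [180.0, -0.0, 19.0]
force: [0.1, 0.2, 2.8]
gripper_width: 0.4
gripper_force: 1.3
```

Tips at about 20 mm with 2.8 N: the button is partly pressed.

Call:
servo_tool([
  [255,[0,0,1],[0,0,0]],
  [255,[0,0,1],[0,0,0]],
  [255,[0,0,1],[0,0,0]],
  [255,[0,0,1],[0,0,0]],
  [255,[0,0,0],[0,0,0]],
  [255,[0,0,0],[0,0,0]],
  [255,[0,0,0],[0,0,0]],
  [255,[0,0,0],[0,0,0]],
  [255,[0,0,0],[0,0,0]],
  [255,[0,0,0],[0,0,0]],
])

```text
time_s: 19.65
ee_pos: [459.2, -2.1, 38.2]
ee_rot: [180.0, -0.0, 19.0]
force: [-1.4, -0.1, 6.2]
gripper_width: 0.7
gripper_force: 3.4
```

Call:
servo_tool([
  [255,[0,0,0.5],[0,0,0]],
  [255,[0,0,0.5],[0,0,0]],
  [255,[0,0,0],[0,0,0]],
  [255,[0,0,0],[0,0,0]],
  [255,[0,0,0],[0,0,0]],
  [255,[0,0,0],[0,0,0]],
  [255,[0,0,0],[0,0,0]],
  [255,[0,0,0],[0,0,0]],
  [255,[0,0,0],[0,0,0]],
  [255,[0,0,0],[0,0,0]],
])

```text
time_s: 20.65
ee_pos: [459.2, -2.1, 38.1]
ee_rot: [180.0, -0.0, 19.0]
force: [-2.1, 0.3, 14.6]
gripper_width: 0.5
gripper_force: 7.7
```

The force rises to 14.6 N with no further travel, so the button is on its stop. Now up and clear.

Call:
servo_tool([
  [255,[0,0,-1],[0,0,0]],
  [255,[0,0,-3],[0,0,0]],
  [255,[0,0,-5],[0,0,0]],
  [255,[0,0,-10],[0,0,0]],
  [255,[0,0,-20],[0,0,0]],
  [255,[0,0,-25],[0,0,0]],
  [255,[0,0,-25],[0,0,0]],
  [255,[0,0,-25],[0,0,0]],
  [255,[0,0,-20],[0,0,0]],
  [255,[0,0,-10],[0,0,0]],
])

```text
time_s: 21.65
ee_pos: [459.6, -2.0, 183.0]
ee_rot: [179.9, -0.2, 19.0]
force: [0.1, 0.0, -0.1]
gripper_width: 0.5
gripper_force: 0.0
```

Call:
servo_tool([
  [255,[0,0,0],[0,0,0]],
  [255,[0,0,0],[0,0,0]],
  [255,[0,0,0],[0,0,0]],
  [255,[0,0,0],[0,0,0]],
  [255,[0,0,0],[0,0,0]],
  [255,[0,0,0],[0,0,0]],
  [255,[0,0,0],[0,0,0]],
  [255,[0,0,0],[0,0,0]],
  [255,[0,0,0],[0,0,0]],
  [255,[0,0,0],[0,0,0]],
])

```text
time_s: 22.65
ee_pos: [459.1, -2.0, 181.0]
ee_rot: [180.0, -0.0, 19.0]
force: [-0.0, -1.5, 0.4]
gripper_width: 0.5
gripper_force: 0.0
```

```bash
python3 - <<'E'
from h import *
s=cams.grab_frame("scene"); print("button z",np.round(pt(s,294.5,187),1)); print(state()["ee_pos"],state()["force"],state()["time_s"])
print(ticket.job_done())
E
```

```text
button z [467.2   9.4  21.8]
[459.04178696  -2.04335772 180.94951513] [ 0.60160317  0.67460657 -1.27911442] 22.7
the job is handed in; nothing more can be done
None
```

The job is handed in at 22.7 s of 64 s, with no verdict returned: I pointed at the bare post and then the matching ball finial, each for over two seconds with the fingertips about 25 mm above, then pressed the record button to its stop, and it came back up with the arm clear.

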